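# Park a shaker's eccentric drum heavy side down

### The arm

A 6-joint arm with a two-finger parallel gripper is mounted at the origin on a cart in front of the work surface, level with it; the furniture and walls round the work are solid. World frame = base frame: x ahead of the robot, y to its left, z up, the work surface at z = 0. Lengths are in mm, angles in degrees, forces in N, time in s.
With the tool pointing down it reaches from about 300 to 1000 mm from the base axis. Payload 5.1 kg.
Tool frame: the origin (TCP) lies between the finger pads; the fingertips stand 19 mm ahead of it and the grasp point (between the pads) is the TCP; z points along the fingers, y is the line along which they close (so a half turn about z gives the same grasp; the last joint's range is limited). The gripper opens to 95 mm and grips with 3 to 60 N. Pads are 20 mm wide; open, the fingers measure 119 mm over their backs; the gripper's body (75 mm by 180 mm) begins 59 mm behind the grasp point.
Start: joints at [71.643, 7.093, 94.555, -0, 78.352, -4.733], TCP at [153.14, 631.691, 233.656] pointing down, gripper open.
Joint ranges: [-149.61, 149.61], [-58.7, 133.49], [1.44, 155.28], [-77.14, 257.14], [18.33, 153.61], [-166.67, 166.67]. Speed limits (degrees/s): [147.25, 147.25, 180, 180, 180, 180].

### API

Orientations are given as [roll, pitch, yaw] about the fixed x, y, z axes, in that order (R = Rz(yaw) Ry(pitch) Rx(roll)).
In Python, from bench import robot gives the robot as it stands.
- The arm moves only by the shell command python3 -m inch 'ROWS' [FORCE]. ROWS is JSON, a list of rows, each an object with "gripper": the finger opening in cm, from 0 to 9.51; "linear": the shift along the tool's x, y, z in cm, a list of three; "twist": the turn about the tool's z in rad. In form: [{"gripper": gripper, "linear": [x, y, z], "twist": twist}, ...]. A call has 1 to 12 rows; each row shifts and turns the commanded pose from where the row before left it, along the tool's axes as they then stand; what a row does not reach is not made up. A row lasts 1/10 s, in which the tool goes at most 50 mm and 8.59 degrees, less where a joint would pass 70% of its speed; a pose out of reach is approached as far as the arm can. A call with a gripper value outside its range is refused whole. The fingers move at their own pace and stop on an object; FORCE is the grip in N (left out, the last holds). Time passes only in rows, so rows that do not move let the fingers close. It gives the time, the measured TCP pose, the force, the opening and the grip force at its end, in the units of the state.
- robot.sense(): the state, without advancing time (a new reading comes with each control period).
- robot.grab_frame(name): name is "side" or "top" or "wrist"; returns (picture, depth): 400x640x3 uint8, blue, green, red; 400x640 float32, mm along the optical axis (not along the pixel's ray), 0 where there is no reading.
- robot.camera_info(name): a dict with "vfov" (degrees; the focal length in pixels is half the picture's height over the tangent of half this angle, whatever the lens; pixels are square), "cx", "cy" (the principal point, pixels), "R" (3x3) and "t" (3): a world point X has camera coordinates R X + t. Camera axes: x right, y down, z forward; pixel columns grow to the right and rows downward; lengths in mm; the calibration is good to about 2 mm. A picture is of the moment at which its call begins: read the wrist's pose just before it. camera_info takes no time and is no camera call; for the wrist camera it gives the pose at the moment of the call.
- robot.sign_off(): hands the job in; it is judged then, once.
Trained networks look in the newest picture that a camera, given by its name, has taken for a name from the list of things; names that differ only in an ending like _2 or _b are one class to them, and where a whole thing is asked for, a point or a joint stands for the part that bears it (a point fixed in the world has none). Each returns a list of dicts, best first, with "score" (0 to 1); they miss things now and then, are a little off and sometimes report something else, mostly with a low value. They report only what shows in the picture. A call takes as long as a camera call.
- robot.search_frame(label, camera): "bbox" ([left, top, right, bottom] in pixels, round what is visible of it).
- robot.tip_of(label, camera): "xy" ([column, row] in pixels: a listed point, or the origin of a listed thing).
The state is a dict: "time_s": time; "joints": joint angles; "joint_vel": joint speeds; "joint_torque": joint torques, N m; "eef_pos": TCP position; "tool_rot": TCP orientation; "contact_force": force on the tool from outside, world axes, zero at the start; "torque": the same for the moment, N m; "grip_width": finger opening in mm; "gripper_force": force on a finger pad.
Only numpy, scipy, OpenCV 4.12 (cv2) and the standard library are available. Lean on these libraries where they do the work, as an engineer would, in place of code of your own. Each camera call takes 0.05 s, during which the arm holds its last target. There are 200 camera calls.

### The job

The grey sealed drum on the service cradle belongs to a bench shaker and hides an eccentric weight; nothing outside shows which side is heavy. Take hold of the black crank grip and wind the drum round at least one whole turn, either way, feeling where it gets heavier and lighter, then bring the drum to where its heavy side hangs straight down so that a colleague can pin it. Finish while still holding the grip there, drum standing still, and leave the beaker, the lancet carton and the white-capped bottle where they stand.

Things in the scene. Friction and masses are not known exactly. Their poses are not given: they have to be found in the camera images.
- cradle: Fixed service cradle: base plate 150 x 150 x 12 mm, two dark steel bearing blocks (tops 147 mm high) carrying a level shaft 125 mm above the worktop. Origin: centre of the plate's underside. x runs along the shaft from the crank (front) to the back, y to the left as seen from the crank side, z up. The shaft sticks out in front and carries the crank arm, 75 to 88 mm in front of the origin.
- drum_mid (a point): Centre of the sealed grey drum (128 mm in diameter, 56 mm long), on the shaft's axis between the bearings, 125 mm above the cradle's origin; axes as the cradle's. The hidden weight, 0.5 to 0.68 kg, is fast inside, 43 mm off the axis; its angle to the crank differs every time and at the start it is never near the bottom. The crank itself is counterweighted, so only this weight is out of balance.
- axle (a point): Point on the shaft's axis, 130 mm in front of the cradle's origin and 125 mm above the worktop: the centre of the upright circle, 45 mm in radius, on which the middle of the crank grip travels. Axes as the cradle's.
- grip_mid (a point): Middle of the crank grip, a black round bar 18 mm in diameter and 80 mm long, parallel to the shaft, sticking out forwards from the crank arm; this point lies 42 mm in front of the arm. The grip spins freely about its own axis, so it rolls between the fingers while the hand keeps its attitude all the way round.
- crank (a joint): Angle of crank and drum together, rad, at rest in -0.5..0.5 at the start, stops at -25 and 25. 0: grip straight above the shaft; grows clockwise seen from the crank side (grip goes from the top to the cradle's -y side). Dry drag of about 0.33 N m keeps it where it is left; the weight adds up to 0.21 to 0.29 N m, as a sine of its angle from straight down. At the grip: 7 N, plus or minus 5 to 6 N.
- beaker: Small plastic beaker, 58 mm wide, 62 mm high, a bystander. Origin: centre of its underside.
- lancet_box: Open carton of lancets, 44 x 60 x 46 mm, a bystander. Origin: centre of its underside.
- bottle_3: White reagent bottle with a white cap, 43 mm wide, 77 mm high, a bystander. Origin: centre of its underside.

How it is judged:
By the outcome, as a careful person would: the job done as asked, in the order asked, and still so for the second after the job is handed in, while the arm keeps its last pose, push and grip.
It also fails if it takes over 54 s, if anything falls off the work surface, if the arm or the gripper's body presses on something with over 40 N, if the wrist force passes 120 N, or if a joint passes its speed limit or range.

## Working session

There is one attempt and no reset: what is moved stays moved. The work goes in short steps, Python scripts to look and compute and a shell command to move; the robot and the scene stay as the last step left them, time stands still between calls to the robot, and variables do not carry over. Pictures are saved under pics/ and viewed, at most 10 in all, crops included, and the job is handed in when it is done.

```bash
mkdir -p pics; ls; cat > h.py <<'E'
import numpy as np, cv2
from bench import robot
def f(i): return 200/np.tan(np.radians(i["vfov"])/2)
def unproj(cam,depth,u,v,r=2):
    i=robot.camera_info(cam); p=depth[int(v)-r:int(v)+r+1,int(u)-r:int(u)+r+1]; z=np.median(p[p>0])
    c=np.array([(u-i["cx"])/f(i)*z,(v-i["cy"])/f(i)*z,z]); return np.array(i["R"]).T@(c-np.array(i["t"]))
def proj(cam,X):
    i=robot.camera_info(cam); c=np.array(i["R"])@np.array(X)+np.array(i["t"]); return c[:2]/c[2]*f(i)+[i["cx"],i["cy"]]
E
python3 - <<'E'
from h import *
print(robot.sense())
for c in ["side","top"]:
    im,d=robot.grab_frame(c); cv2.imwrite(f"pics/{c}0.png",im); np.save(f"pics/{c}0.npy",d)
    i=robot.camera_info(c); print(c,i["vfov"],-np.array(i["R"]).T@i["t"])
    for l in ["cradle","drum_mid","axle","grip_mid","beaker","lancet_box","bottle_3"]:
        t=robot.tip_of(l,c)[:1]; b=robot.search_frame(l,c)[:1]
        if t: print(l,t,b,unproj(c,d,*np.clip(t[0]["xy"],3,396 if 0 else 396)).round() )
E
```

```text
pics
{'time_s': 0.0, 'joints': array([ 7.16426874e+01,  7.13385596e+00,  9.46340263e+01, -1.48295013e-03,
        7.83513218e+01, -4.73077797e+00]), 'joint_vel': array([ 0.05084298, -0.07855339,  0.11518125, -0.0781624 ,  0.09781188,
       -0.03354916]), 'joint_torque': array([-1.72050088e-03, -4.17605281e+01, -3.59931850e+01,  7.73150520e-02,
        4.93541826e-02, -1.83745178e-04]), 'eef_pos': array([152.95860202, 631.1249466 , 232.38351636]), 'tool_rot': array([-1.79881082e+02, -8.38437128e-03,  1.66373758e+02]), 'contact_force': array([-0.30560077,  0.54162087, -0.82106718]), 'torque': array([-0.00304759, -0.03387225,  0.0022877 ]), 'gripper_force': 0.0, 'grip_width': 95.12799579829552}
side 57.59647534544714 [ 168.52310442 -603.79895944  737.9502096 ]
cradle [{'xy': [362.4, 224.7], 'score': 0.67}] [{'bbox': [320.2, 169.4, 396.8, 249.9], 'score': 0.82}] [664. -13.  15.]
drum_mid [{'xy': [362.5, 189.7], 'score': 0.78}] [{'bbox': [321.2, 164.3, 398.0, 249.0], 'score': 0.73}] [649. -22. 155.]
axle [{'xy': [336.8, 216.6], 'score': 0.84}] [{'bbox': [322.9, 162.1, 396.4, 250.0], 'sco
[... 680 characters left out ...]
0.61}] [633.   3. 131.]
drum_mid [{'xy': [320.9, 162.7], 'score': 0.76}] [{'bbox': [292.4, 142.5, 351.5, 216.2], 'score': 0.94}] [650.   1. 187.]
axle [{'xy': [338.3, 202.5], 'score': 0.61}] [] [583. -53.   0.]
grip_mid [{'xy': [330.5, 200.6], 'score': 0.5}] [{'bbox': [327.3, 185.8, 342.6, 216.2], 'score': 0.59}] [552. -26. 173.]
beaker [{'xy': [201.0, 219.5], 'score': 0.87}] [{'bbox': [187.1, 207.6, 214.7, 228.9], 'score': 0.67}] [523. 362.   1.]
lancet_box [{'xy': [207.4, 171.1], 'score': 0.95}] [{'bbox': [194.2, 158.9, 221.9, 182.8], 'score': 0.72}] [662. 340.  46.]
bottle_3 [{'xy': [431.1, 229.6], 'score': 0.66}] [{'bbox': [425.1, 220.7, 442.1, 238.0], 'score': 0.63}] [ 503. -229.   -2.]
```

```bash
python3 - <<'E'
import cv2
a=cv2.imread("pics/top0.png")[120:250,240:400]; b=cv2.imread("pics/side0.png")[140:270,280:440]
cv2.imwrite("pics/v1.png",cv2.resize(cv2.vconcat([a,b]),None,fx=2.2*1,fy=2.2,interpolation=cv2.INTER_CUBIC)) if 0 else cv2.imwrite("pics/v1.png",cv2.resize(cv2.hconcat([a,b]),(800,325),interpolation=cv2.INTER_CUBIC))
E
```

```text
(no output)
```

View pics/v1.png

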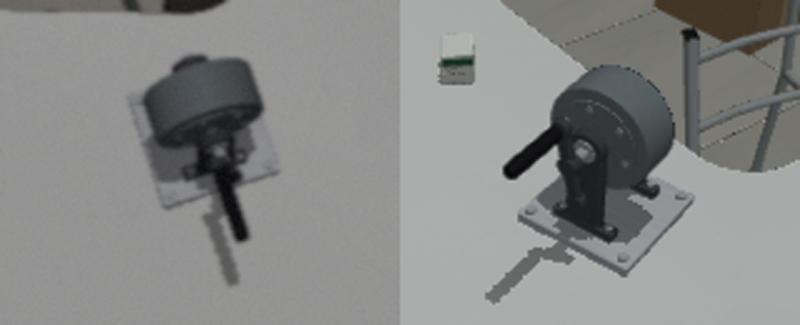

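View pics/side0.png

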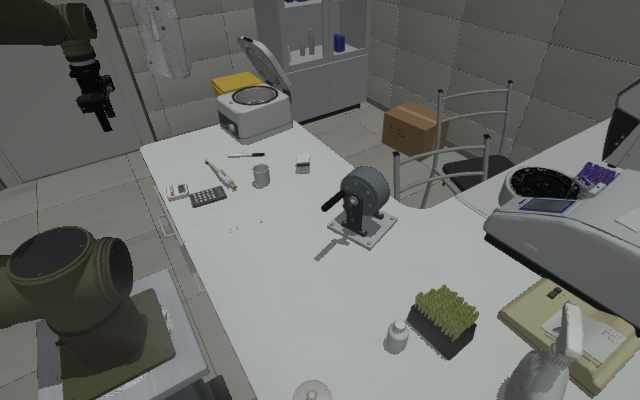

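The crank faces the robot. Its grip is near the top, in the top crop at about (225–243, 170–235), and the cradle is yawed roughly 15°. I'll fit the geometry from depth next.

```bash
cat > fit.py <<'E'
from h import *
from scipy.optimize import least_squares
def cloud(c,d,im):
    i=robot.camera_info(c); v,u=np.mgrid[:400,:640]; C=np.stack([(u-i["cx"])/f(i)*d,(v-i["cy"])/f(i)*d,d],-1)
    return ((C-np.array(i["t"]))@np.array(i["R"]))
P={};cnt=0
for c in ["top","side"]:
    d=np.load(f"pics/{c}0.npy"); im=cv2.imread(f"pics/{c}0.png"); X=cloud(c,d,im)
    m=(d>0)&(abs(X[...,0]-640)<140)&(abs(X[...,1])<110)&(X[...,2]>-30)
    P[c]=(X[m],im[m])
# plate: z 6..18
for c in P:
    X=P[c][0]; pl=X[abs(X[:,2]-12)<5]; print(c,"plate",len(pl), "floor z",np.median(X[X[:,2]<5,2]))
    r=cv2.minAreaRect(pl[:,:2].astype(np.float32)); print(r)
    g=X[(P[c][1].max(1)<45)&(X[:,2]>140)&(X[:,0]<600)]; print("grip",len(g))
    if len(g)>10:
        vx,vy,x0,y0=cv2.fitLine(g[:,:2].astype(np.float32),cv2.DIST_HUBER,0,.01,.01).ravel(); print(np.degrees(np.arctan2(vy,vx)),x0,y0,g.min(0),g.max(0),np.percentile(g[:,2],[50,90]))
# drum cylinder: axis z 125,r 64: points z>150,x>600 on curved surface
D=np.vstack([P[c][0] for c in P]); 
def res(p,D):
    yaw,cx,cy=p; e=(D[:,:2]-[cx,cy])@[np.cos(yaw),np.sin(yaw)]; n=(D[:,:2]-[cx,cy])@[-np.sin(yaw),np.cos(yaw)]; rr=np.hypot(n,D[:,2]-125)
    q=np.abs(np.stack([e,rr-64])); sd=np.stack([abs(e)-28,rr-64]); return np.where((sd<0).all(0),sd.max(0),np.hypot(*np.maximum(sd,0)))
D=D[(D[:,2]>150)]
for y0 in (0.1,.35):
    s=least_squares(lambda p:res(p,D),[y0,650,0],loss="soft_l1",f_scale=2); print(np.degrees(s.x[0]),s.x[1:],s.cost,len(D),np.median(abs(s.fun)))
E
python3 fit.py
```

```text
top plate 769 floor z -0.9010905002918507
((671.6514282226562, 5.8617706298828125), (149.739990234375, 161.84371948242188), 19.084638595581055)
grip 175
18.665436 553.7025 -27.703459 [512.64602459 -45.87963986 149.83016252] [598.74417412  -5.15832799 181.6721799 ] [175.0661465 178.1934659]
side plate 1150 floor z 1.0351807564379896
((673.2960815429688, 0.6193008422851562), (152.88832092285156, 152.2769012451172), 19.977128982543945)
grip 225
16.402199 558.65466 -33.125378 [511.37198958 -51.11676049 141.02864758] [599.89121908 -10.76488656 180.70836306] [175.14564254 178.58101873]
-56.034269767737214 [641.85952603 -18.3987008 ] 70511.09192310297 2395 12.893291706000447
75.31866951316601 [645.90519382  -6.32237054] 66788.80200460851 2395 10.216047301612662
```

```bash
cat >> fit.py <<'E'
print('----')
for c in P:
    X=P[c][0]; l=(X[:,:2]-[672,3])@[np.cos(.34),np.sin(.34)]; Y=X[(X[:,2]>135)&(l>-35)&(l<45)]
    s=least_squares(lambda p:res(p,Y),[.34,672,3],loss="soft_l1",f_scale=1); print(c,np.degrees(s.x[0]),s.x[1:],len(Y),np.median(abs(s.fun)))
yaw,cx,cy=np.radians(19.3),672.5,3
for c in P:
    X,B=P[c]; ex=np.array([np.cos(yaw),np.sin(yaw)]); ey=np.array([-ex[1],ex[0]])
    l=(X[:,:2]-[cx,cy])@ex; n=(X[:,:2]-[cx,cy])@ey; m=(l<-100)&(l>-163)&(X[:,2]>90)
    s=least_squares(lambda p:np.hypot(n[m]-p[0]-p[2]*(l[m]+130),X[m,2]-p[1])-9,[0,168,0],loss="soft_l1",f_scale=1)
    print(c,"grip in cradle y,z,slope",s.x,m.sum(),np.median(abs(s.fun)),l[m].min())
E
python3 fit.py | sed -n '/----/,$p'
```

```text
----
top 19.10987627305523 [6.72428421e+02 6.20431179e-03] 1099 1.3256308625940676
side 19.675460166498347 [672.68523039   0.95003759] 1121 0.9983535368984633
top grip in cradle y,z,slope [8.29740190e+00 1.67824388e+02 6.30117527e-03] 155 1.1495350150573111 -162.97965689459514
side grip in cradle y,z,slope [ 9.04394273e+00  1.69441757e+02 -4.34141110e-03] 151 0.55425657479827 -162.65443090942966
```

```bash
python3 -m inch '[{"gripper":9.5,"linear":[0,0,0],"twist":-0.144},{"gripper":9.5,"linear":[0,0,0],"twist":-0.144},{"gripper":9.5,"linear":[0,0,0],"twist":-0.144},{"gripper":9.5,"linear":[0,0,0],"twist":-0.144},{"gripper":9.5,"linear":[-0.44,-2.36,0],"twist":0},{"gripper":9.5,"linear":[-0.88,-4.73,0],"twist":0},{"gripper":9.5,"linear":[-0.88,-4.73,0],"twist":0},{"gripper":9.5,"linear":[-0.88,-4.73,0],"twist":0},{"gripper":9.5,"linear":[-0.88,-4.73,0],"twist":0},{"gripper":9.5,"linear":[-0.88,-4.73,0],"twist":0},{"gripper":9.5,"linear":[-0.88,-4.73,0],"twist":0},{"gripper":9.5,"linear":[-0.88,-4.73,0],"twist":0}]'
python3 -m inch '[{"gripper":9.5,"linear":[-0.88,-4.73,0],"twist":0},{"gripper":9.5,"linear":[-0.88,-4.73,0],"twist":0},{"gripper":9.5,"linear":[-0.88,-4.73,0],"twist":0},{"gripper":9.5,"linear":[-0.88,-4.73,0],"twist":0},{"gripper":9.5,"linear":[-0.88,-4.73,0],"twist":0},{"gripper":9.5,"linear":[-0.88,-4.73,0],"twist":0},{"gripper":9.5,"linear":[-0.88,-4.73,0],"twist":0},{"gripper":9.5,"linear":[-0.44,-2.36,0],"twist":0},{"gripper":9.5,"linear":[0,0,0],"twist":0},{"gripper":9.5,"linear":[0,0,0],"twist":0}]'
```

```text
time_s: 2.7
eef_pos: [333.6, 317.3, 234.0]
tool_rot: [180.0, 0.1, -160.6]
contact_force: [0.6, -0.5, 0.3]
grip_width: 95.1
gripper_force: 0.0
time_s: 3.7
eef_pos: [512.9, 6.2, 233.5]
tool_rot: [180.0, -0.0, -160.7]
contact_force: [-1.3, 0.7, -0.3]
grip_width: 95.2
gripper_force: 0.0
```

```bash
python3 -m inch '[{"gripper":7,"linear":[-0.44,-2.36,0],"twist":0},{"gripper":6,"linear":[-0.44,-2.36,0],"twist":0},{"gripper":5,"linear":[0,0,0],"twist":0},{"gripper":5,"linear":[0,0,0],"twist":0}]'
python3 - <<'E'
from h import *
s=robot.sense(); print(s["eef_pos"],s["grip_width"])
a,_=robot.grab_frame("wrist"); b,d=robot.grab_frame("side"); c,_=robot.grab_frame("top")
for cam in ("wrist","side","top"):
    print(cam,robot.tip_of("grip_mid",cam)[:2],proj(cam,[546.5,-32.2,168.7]))
b=cv2.resize(b[100:300,240:440],(400,400)); cv2.imwrite("pics/v2.png",cv2.hconcat([cv2.resize(a,(400,400)),b]))
E
```

```text
time_s: 4.1
eef_pos: [536.5, -34.1, 233.6]
tool_rot: [180.0, -0.0, -160.6]
contact_force: [-0.1, 0.5, 0.0]
grip_width: 68.6
gripper_force: 0.0
[536.50367724 -34.09246538 233.6141905 ] 68.62167757609159
wrist [{'xy': [317.9, 234.1], 'score': 0.71}] [318.15792555 229.71886043]
side [{'xy': [332.8, 202.4], 'score': 0.72}] [331.86077095 201.88783893]
top [{'xy': [334.8, 202.2], 'score': 0.5}, {'xy': [209.0, 174.7], 'score': 0.18}] [332.88947075 202.83065273]
```

View pics/v2.png

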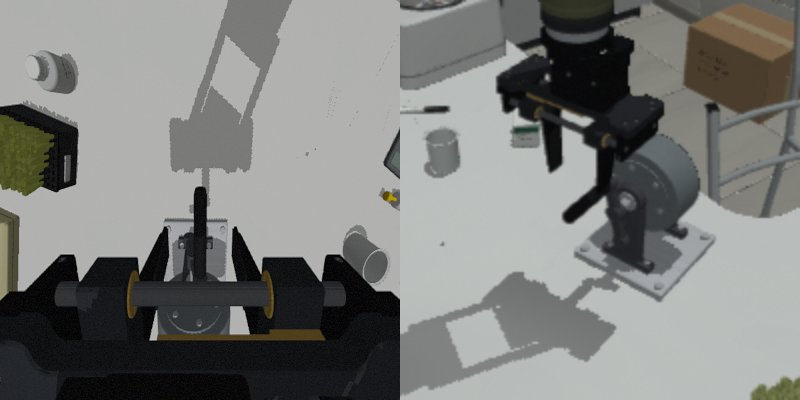

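Fingers straddle the grip, which is centred at about column 200 of the left panel, so I'll descend and close.

```bash
python3 -m inch '[{"gripper":5,"linear":[0,0,2],"twist":0},{"gripper":5,"linear":[0,0,2],"twist":0},{"gripper":5,"linear":[0,0,1.5],"twist":0},{"gripper":5,"linear":[0,0,1.0],"twist":0},{"gripper":4,"linear":[0,0,0],"twist":0},{"gripper":2.5,"linear":[0,0,0],"twist":0},{"gripper":1,"linear":[0,0,0],"twist":0},{"gripper":1,"linear":[0,0,0],"twist":0},{"gripper":1,"linear":[0,0,0],"twist":0},{"gripper":1,"linear":[0,0,0],"twist":0}]' 40
```

```text
time_s: 5.4
eef_pos: [537.3, -34.8, 169.4]
tool_rot: [180.0, 0.1, -160.6]
contact_force: [-1.6, 3.0, 3.0]
grip_width: 16.9
gripper_force: 40.0
```

```bash
(python3 -m inch '[{"gripper":1,"linear":[0,-0.233,-0.031],"twist":0},{"gripper":1,"linear":[0,-0.233,-0.031],"twist":0},{"gripper":1,"linear":[0,-0.233,-0.031],"twist":0},{"gripper":1,"linear":[0,-0.233,-0.031],"twist":0},{"gripper":1,"linear":[0,-0.233,-0.031],"twist":0}]' 
python3 -m inch '[{"gripper":1,"linear":[0,-0.233,0.031],"twist":0},{"gripper":1,"linear":[0,-0.233,0.031],"twist":0},{"gripper":1,"linear":[0,-0.233,0.031],"twist":0},{"gripper":1,"linear":[0,-0.233,0.031],"twist":0},{"gripper":1,"linear":[0,-0.233,0.031],"twist":0}]'
) | tee -a log.txt
```

```text
time_s: 5.9
eef_pos: [541.2, -46.3, 170.5]
tool_rot: [-180.0, 0.1, -160.6]
contact_force: [-0.2, 4.0, 1.5]
grip_width: 17.1
gripper_force: 40.0
time_s: 6.4
eef_pos: [545.0, -57.4, 168.4]
tool_rot: [180.0, 0.0, -160.6]
contact_force: [3.2, 4.1, -0.4]
grip_width: 17.3
gripper_force: 40.0
```

```bash
(python3 -m inch '[{"gripper":1,"linear":[0,-0.217,0.09],"twist":0},{"gripper":1,"linear":[0,-0.217,0.09],"twist":0},{"gripper":1,"linear":[0,-0.217,0.09],"twist":0},{"gripper":1,"linear":[0,-0.217,0.09],"twist":0},{"gripper":1,"linear":[0,-0.217,0.09],"twist":0}]' 
python3 -m inch '[{"gripper":1,"linear":[0,-0.186,0.143],"twist":0},{"gripper":1,"linear":[0,-0.186,0.143],"twist":0},{"gripper":1,"linear":[0,-0.186,0.143],"twist":0},{"gripper":1,"linear":[0,-0.186,0.143],"twist":0},{"gripper":1,"linear":[0,-0.186,0.143],"twist":0}]'
python3 -m inch '[{"gripper":1,"linear":[0,-0.143,0.186],"twist":0},{"gripper":1,"linear":[0,-0.143,0.186],"twist":0},{"gripper":1,"linear":[0,-0.143,0.186],"twist":0},{"gripper":1,"linear":[0,-0.143,0.186],"twist":0},{"gripper":1,"linear":[0,-0.143,0.186],"twist":0}]'
python3 -m inch '[{"gripper":1,"linear":[0,-0.09,0.217],"twist":0},{"gripper":1,"linear":[0,-0.09,0.217],"twist":0},{"gripper":1,"linear":[0,-0.09,0.217],"twist":0},{"gripper":1,"linear":[0,-0.09,0.217],"twist":0},{"gripper":1,"linear":[0,-0.09,0.217],"twist":0}]'
) | tee -a log.txt | grep -E "eef|contact|width"
```

```text
eef_pos: [548.4, -67.2, 163.5]
contact_force: [4.0, 6.1, -1.2]
grip_width: 17.2
eef_pos: [551.3, -75.6, 156.0]
contact_force: [3.3, 6.2, -1.4]
grip_width: 17.5
eef_pos: [553.5, -81.8, 146.7]
contact_force: [3.3, 9.0, -1.3]
grip_width: 17.1
eef_pos: [554.8, -85.7, 136.1]
contact_force: [0.9, 9.9, 1.1]
grip_width: 16.9
```

```bash
cat > an.py <<'E'
import re,numpy as np,ast
from scipy.optimize import least_squares
t=open("log.txt").read(); g=lambda k:np.array([ast.literal_eval(x) for x in re.findall(k+r": (\[.*?\])",t)])
p=g("eef_pos");F=g("contact_force")
ex=np.array([.9432,.3322]);ey=np.array([-.3322,.9432])
y=(p[:,:2]-[672.5,1])@ey; z=p[:,2]
c=[0,125]
if len(y)>8:
    s=least_squares(lambda q:np.hypot(y-q[0],z-q[1])-45,[0,125]); c=s.x; print("centre",c,"res",abs(s.fun).max(), "axial",((p[:,:2]-[672.5,1])@ex).round(1)[[0,-1]])
th=np.unwrap(np.arctan2(-(y-c[0]),z-c[1])); Fy=F[:,:2]@ey;Fz=F[:,2]
ft=-(-Fy*np.cos(th)-Fz*np.sin(th)); fr=-Fy*np.sin(th)+Fz*np.cos(th)   # ft: force we apply along +theta
for a in zip(np.degrees(th).round(1),ft.round(1),fr.round(1)): print(*a)
if len(y)>12:
    d=np.sign(np.gradient(th)); A=np.c_[d,np.cos(th),np.sin(th)]
    # applied torque = drag*d + m g r sin(th-thb): zero, rising at thb
    s=least_squares(lambda q:A@q-ft,[7,0,0],loss="soft_l1"); D,C,S=s.x
    print("drag",D,"amp",np.hypot(C,S),"bottom at",np.degrees(np.arctan2(-C,S)),"rms",np.std(s.fun),"const/asym")
E
python3 an.py
```

```text
1.3 3.9 1.4
16.3 2.6 -1.2
31.0 3.2 -3.3
45.9 2.3 -4.4
60.6 2.5 -7.1
75.4 3.3 -8.5
```

```bash
(python3 -m inch '[{"gripper":1,"linear":[0,-0.031,0.233],"twist":0},{"gripper":1,"linear":[0,-0.031,0.233],"twist":0},{"gripper":1,"linear":[0,-0.031,0.233],"twist":0},{"gripper":1,"linear":[0,-0.031,0.233],"twist":0},{"gripper":1,"linear":[0,-0.031,0.233],"twist":0}]' 
python3 -m inch '[{"gripper":1,"linear":[0,0.031,0.233],"twist":0},{"gripper":1,"linear":[0,0.031,0.233],"twist":0},{"gripper":1,"linear":[0,0.031,0.233],"twist":0},{"gripper":1,"linear":[0,0.031,0.233],"twist":0},{"gripper":1,"linear":[0,0.031,0.233],"twist":0}]'
python3 -m inch '[{"gripper":1,"linear":[0,0.09,0.217],"twist":0},{"gripper":1,"linear":[0,0.09,0.217],"twist":0},{"gripper":1,"linear":[0,0.09,0.217],"twist":0},{"gripper":1,"linear":[0,0.09,0.217],"twist":0},{"gripper":1,"linear":[0,0.09,0.217],"twist":0}]'
python3 -m inch '[{"gripper":1,"linear":[0,0.143,0.186],"twist":0},{"gripper":1,"linear":[0,0.143,0.186],"twist":0},{"gripper":1,"linear":[0,0.143,0.186],"twist":0},{"gripper":1,"linear":[0,0.143,0.186],"twist":0},{"gripper":1,"linear":[0,0.143,0.186],"twist":0}]'
) >> log.txt; python3 an.py
```

```text
centre [  0.95625531 125.4223367 ] res 0.1280813656871942 axial [-139.6 -139.6]
2.5 3.9 1.3
17.7 2.6 -1.2
32.3 3.1 -3.4
47.1 2.2 -4.4
61.7 2.4 -7.1
76.2 3.2 -8.5
90.7 3.4 -9.5
104.7 4.3 -11.3
118.2 5.6 -13.7
131.2 6.4 -12.8
```

```bash
(python3 -m inch '[{"gripper":1,"linear":[0,0.216,0.123],"twist":0},{"gripper":1,"linear":[0,0.216,0.123],"twist":0},{"gripper":1,"linear":[0,0.216,0.123],"twist":0},{"gripper":1,"linear":[0,0.216,0.123],"twist":0},{"gripper":1,"linear":[0,0.216,0.123],"twist":0}]' 
python3 -m inch '[{"gripper":1,"linear":[0,0.217,0.09],"twist":0},{"gripper":1,"linear":[0,0.217,0.09],"twist":0},{"gripper":1,"linear":[0,0.217,0.09],"twist":0},{"gripper":1,"linear":[0,0.217,0.09],"twist":0},{"gripper":1,"linear":[0,0.217,0.09],"twist":0}]'
python3 -m inch '[{"gripper":1,"linear":[0,0.233,0.031],"twist":0},{"gripper":1,"linear":[0,0.233,0.031],"twist":0},{"gripper":1,"linear":[0,0.233,0.031],"twist":0},{"gripper":1,"linear":[0,0.233,0.031],"twist":0},{"gripper":1,"linear":[0,0.233,0.031],"twist":0}]'
python3 -m inch '[{"gripper":1,"linear":[0,0.233,-0.031],"twist":0},{"gripper":1,"linear":[0,0.233,-0.031],"twist":0},{"gripper":1,"linear":[0,0.233,-0.031],"twist":0},{"gripper":1,"linear":[0,0.233,-0.031],"twist":0},{"gripper":1,"linear":[0,0.233,-0.031],"twist":0}]'
python3 -m inch '[{"gripper":1,"linear":[0,0.217,-0.09],"twist":0},{"gripper":1,"linear":[0,0.217,-0.09],"twist":0},{"gripper":1,"linear":[0,0.217,-0.09],"twist":0},{"gripper":1,"linear":[0,0.217,-0.09],"twist":0},{"gripper":1,"linear":[0,0.217,-0.09],"twist":0}]'
) >> log.txt; python3 an.py
```

```text
centre [  1.01197412 125.73778269] res 0.3782116223365364 axial [-139.6 -139.5]
2.6 3.9 1.3
17.9 2.5 -1.2
32.6 3.1 -3.4
47.5 2.2 -4.4
62.1 2.3 -7.1
76.7 3.2 -8.5
91.1 3.3 -9.6
105.1 4.2 -11.4
118.5 5.5 -13.7
131.4 6.3 -12.8
144.6 7.7 -1.6
158.9 9.3 0.9
174.3 10.7 5.7
190.3 11.8 7.8
206.1 12.6 7.8
drag 7.617708504763344 amp 5.447224229821993 bottom at 141.71169315076972 rms 0.27645936609220284 const/asym
```

```bash
(python3 -m inch '[{"gripper":1,"linear":[0,0.186,-0.129],"twist":0},{"gripper":1,"linear":[0,0.186,-0.129],"twist":0},{"gripper":1,"linear":[0,0.186,-0.129],"twist":0},{"gripper":1,"linear":[0,0.186,-0.129],"twist":0},{"gripper":1,"linear":[0,0.186,-0.129],"twist":0}]' 
python3 -m inch '[{"gripper":1,"linear":[0,0.143,-0.186],"twist":0},{"gripper":1,"linear":[0,0.143,-0.186],"twist":0},{"gripper":1,"linear":[0,0.143,-0.186],"twist":0},{"gripper":1,"linear":[0,0.143,-0.186],"twist":0},{"gripper":1,"linear":[0,0.143,-0.186],"twist":0}]'
python3 -m inch '[{"gripper":1,"linear":[0,0.09,-0.217],"twist":0},{"gripper":1,"linear":[0,0.09,-0.217],"twist":0},{"gripper":1,"linear":[0,0.09,-0.217],"twist":0},{"gripper":1,"linear":[0,0.09,-0.217],"twist":0},{"gripper":1,"linear":[0,0.09,-0.217],"twist":0}]'
python3 -m inch '[{"gripper":1,"linear":[0,0.031,-0.233],"twist":0},{"gripper":1,"linear":[0,0.031,-0.233],"twist":0},{"gripper":1,"linear":[0,0.031,-0.233],"twist":0},{"gripper":1,"linear":[0,0.031,-0.233],"twist":0},{"gripper":1,"linear":[0,0.031,-0.233],"twist":0}]'
python3 -m inch '[{"gripper":1,"linear":[0,-0.031,-0.233],"twist":0},{"gripper":1,"linear":[0,-0.031,-0.233],"twist":0},{"gripper":1,"linear":[0,-0.031,-0.233],"twist":0},{"gripper":1,"linear":[0,-0.031,-0.233],"twist":0},{"gripper":1,"linear":[0,-0.031,-0.233],"twist":0}]'
) >> log.txt; python3 an.py | tail -7
```

```text
206.0 12.6 7.9
220.9 13.2 5.1
236.3 13.0 4.6
251.5 12.4 4.6
266.5 11.9 4.0
281.5 9.7 3.8
drag 7.494561439275569 amp 5.366430341656028 bottom at 139.46371019457038 rms 0.3575134720828897 const/asym
```

```bash
(python3 -m inch '[{"gripper":1,"linear":[0,-0.09,-0.217],"twist":0},{"gripper":1,"linear":[0,-0.09,-0.217],"twist":0},{"gripper":1,"linear":[0,-0.09,-0.217],"twist":0},{"gripper":1,"linear":[0,-0.09,-0.217],"twist":0},{"gripper":1,"linear":[0,-0.09,-0.217],"twist":0}]' 
python3 -m inch '[{"gripper":1,"linear":[0,-0.143,-0.186],"twist":0},{"gripper":1,"linear":[0,-0.143,-0.186],"twist":0},{"gripper":1,"linear":[0,-0.143,-0.186],"twist":0},{"gripper":1,"linear":[0,-0.143,-0.186],"twist":0},{"gripper":1,"linear":[0,-0.143,-0.186],"twist":0}]'
python3 -m inch '[{"gripper":1,"linear":[0,-0.186,-0.143],"twist":0},{"gripper":1,"linear":[0,-0.186,-0.143],"twist":0},{"gripper":1,"linear":[0,-0.186,-0.143],"twist":0},{"gripper":1,"linear":[0,-0.186,-0.143],"twist":0},{"gripper":1,"linear":[0,-0.186,-0.143],"twist":0}]'
python3 -m inch '[{"gripper":1,"linear":[0,-0.217,-0.09],"twist":0},{"gripper":1,"linear":[0,-0.217,-0.09],"twist":0},{"gripper":1,"linear":[0,-0.217,-0.09],"twist":0},{"gripper":1,"linear":[0,-0.217,-0.09],"twist":0},{"gripper":1,"linear":[0,-0.217,-0.09],"twist":0}]'
python3 -m inch '[{"gripper":1,"linear":[0,-0.233,-0.031],"twist":0},{"gripper":1,"linear":[0,-0.233,-0.031],"twist":0},{"gripper":1,"linear":[0,-0.233,-0.031],"twist":0},{"gripper":1,"linear":[0,-0.233,-0.031],"twist":0},{"gripper":1,"linear":[0,-0.233,-0.031],"twist":0}]'
python3 -m inch '[{"gripper":1,"linear":[0,-0.233,0.031],"twist":0},{"gripper":1,"linear":[0,-0.233,0.031],"twist":0},{"gripper":1,"linear":[0,-0.233,0.031],"twist":0},{"gripper":1,"linear":[0,-0.233,0.031],"twist":0},{"gripper":1,"linear":[0,-0.233,0.031],"twist":0}]'
) >> log.txt; python3 an.py | tail -8; grep time log.txt | tail -1
```

```text
281.6 9.8 3.7
296.7 9.2 3.4
312.3 7.5 4.5
328.5 6.9 3.6
344.7 4.9 2.8
360.6 3.6 0.7
376.0 3.3 -1.6
drag 7.450453998057307 amp 5.342260971802929 bottom at 138.44141876842815 rms 0.35067029826356244 const/asym
time_s: 18.4
```

```bash
(python3 -m inch '[{"gripper":1,"linear":[0,0.233,-0.031],"twist":0},{"gripper":1,"linear":[0,0.233,-0.031],"twist":0},{"gripper":1,"linear":[0,0.233,-0.031],"twist":0},{"gripper":1,"linear":[0,0.233,-0.031],"twist":0},{"gripper":1,"linear":[0,0.233,-0.031],"twist":0}]' 
python3 -m inch '[{"gripper":1,"linear":[0,0.233,0.031],"twist":0},{"gripper":1,"linear":[0,0.233,0.031],"twist":0},{"gripper":1,"linear":[0,0.233,0.031],"twist":0},{"gripper":1,"linear":[0,0.233,0.031],"twist":0},{"gripper":1,"linear":[0,0.233,0.031],"twist":0}]'
python3 -m inch '[{"gripper":1,"linear":[0,0.217,0.09],"twist":0},{"gripper":1,"linear":[0,0.217,0.09],"twist":0},{"gripper":1,"linear":[0,0.217,0.09],"twist":0},{"gripper":1,"linear":[0,0.217,0.09],"twist":0},{"gripper":1,"linear":[0,0.217,0.09],"twist":0}]'
python3 -m inch '[{"gripper":1,"linear":[0,0.186,0.143],"twist":0},{"gripper":1,"linear":[0,0.186,0.143],"twist":0},{"gripper":1,"linear":[0,0.186,0.143],"twist":0},{"gripper":1,"linear":[0,0.186,0.143],"twist":0},{"gripper":1,"linear":[0,0.186,0.143],"twist":0}]'
python3 -m inch '[{"gripper":1,"linear":[0,0.143,0.186],"twist":0},{"gripper":1,"linear":[0,0.143,0.186],"twist":0},{"gripper":1,"linear":[0,0.143,0.186],"twist":0},{"gripper":1,"linear":[0,0.143,0.186],"twist":0},{"gripper":1,"linear":[0,0.143,0.186],"twist":0}]'
python3 -m inch '[{"gripper":1,"linear":[0,0.09,0.217],"twist":0},{"gripper":1,"linear":[0,0.09,0.217],"twist":0},{"gripper":1,"linear":[0,0.09,0.217],"twist":0},{"gripper":1,"linear":[0,0.09,0.217],"twist":0},{"gripper":1,"linear":[0,0.09,0.217],"twist":0}]'
python3 -m inch '[{"gripper":1,"linear":[0,0.031,0.233],"twist":0},{"gripper":1,"linear":[0,0.031,0.233],"twist":0},{"gripper":1,"linear":[0,0.031,0.233],"twist":0},{"gripper":1,"linear":[0,0.031,0.233],"twist":0},{"gripper":1,"linear":[0,0.031,0.233],"twist":0}]'
python3 -m inch '[{"gripper":1,"linear":[0,-0.031,0.233],"twist":0},{"gripper":1,"linear":[0,-0.031,0.233],"twist":0},{"gripper":1,"linear":[0,-0.031,0.233],"twist":0},{"gripper":1,"linear":[0,-0.031,0.233],"twist":0},{"gripper":1,"linear":[0,-0.031,0.233],"twist":0}]'
) >> log.txt; python3 an.py | tail -10; grep time log.txt | tail -1
```

```text
376.0 3.3 -1.6
366.0 -12.2 -3.1
351.5 -10.2 0.3
336.4 -9.1 3.5
320.3 -7.7 6.9
303.3 -5.7 8.2
286.5 -4.5 7.6
270.4 -3.8 6.2
254.7 -3.1 5.2
drag 7.477600472116277 amp 5.341956535318542 bottom at 138.29296898734285 rms 0.3463482673407779 const/asym
time_s: 22.4
```

```bash
(python3 -m inch '[{"gripper":1,"linear":[0,-0.09,0.217],"twist":0},{"gripper":1,"linear":[0,-0.09,0.217],"twist":0},{"gripper":1,"linear":[0,-0.09,0.217],"twist":0},{"gripper":1,"linear":[0,-0.09,0.217],"twist":0},{"gripper":1,"linear":[0,-0.09,0.217],"twist":0}]' 
python3 -m inch '[{"gripper":1,"linear":[0,-0.143,0.186],"twist":0},{"gripper":1,"linear":[0,-0.143,0.186],"twist":0},{"gripper":1,"linear":[0,-0.143,0.186],"twist":0},{"gripper":1,"linear":[0,-0.143,0.186],"twist":0},{"gripper":1,"linear":[0,-0.143,0.186],"twist":0}]'
python3 -m inch '[{"gripper":1,"linear":[0,-0.186,0.143],"twist":0},{"gripper":1,"linear":[0,-0.186,0.143],"twist":0},{"gripper":1,"linear":[0,-0.186,0.143],"twist":0},{"gripper":1,"linear":[0,-0.186,0.143],"twist":0},{"gripper":1,"linear":[0,-0.186,0.143],"twist":0}]'
python3 -m inch '[{"gripper":1,"linear":[0,-0.217,0.09],"twist":0},{"gripper":1,"linear":[0,-0.217,0.09],"twist":0},{"gripper":1,"linear":[0,-0.217,0.09],"twist":0},{"gripper":1,"linear":[0,-0.217,0.09],"twist":0},{"gripper":1,"linear":[0,-0.217,0.09],"twist":0}]'
python3 -m inch '[{"gripper":1,"linear":[0,-0.233,0.031],"twist":0},{"gripper":1,"linear":[0,-0.233,0.031],"twist":0},{"gripper":1,"linear":[0,-0.233,0.031],"twist":0},{"gripper":1,"linear":[0,-0.233,0.031],"twist":0},{"gripper":1,"linear":[0,-0.233,0.031],"twist":0}]'
python3 -m inch '[{"gripper":1,"linear":[0,-0.233,-0.031],"twist":0},{"gripper":1,"linear":[0,-0.233,-0.031],"twist":0},{"gripper":1,"linear":[0,-0.233,-0.031],"twist":0},{"gripper":1,"linear":[0,-0.233,-0.031],"twist":0},{"gripper":1,"linear":[0,-0.233,-0.031],"twist":0}]'
) >> log.txt; python3 an.py | tail -7; grep time log.txt | tail -1
```

```text
239.3 -3.4 4.0
224.2 -2.9 2.7
209.0 -3.1 1.5
193.9 -3.3 -0.5
179.1 -4.3 -2.6
164.8 -4.6 -4.8
drag 7.52146901235418 amp 5.230102244867021 bottom at 138.33228491201803 rms 0.38688655096894664 const/asym
time_s: 25.4
```

```bash
(python3 -m inch '[{"gripper":1,"linear":[0,-0.217,-0.09],"twist":0},{"gripper":1,"linear":[0,-0.217,-0.09],"twist":0},{"gripper":1,"linear":[0,-0.217,-0.09],"twist":0},{"gripper":1,"linear":[0,-0.217,-0.09],"twist":0},{"gripper":1,"linear":[0,-0.217,-0.09],"twist":0}]' 
python3 -m inch '[{"gripper":1,"linear":[0,-0.186,-0.143],"twist":0},{"gripper":1,"linear":[0,-0.186,-0.143],"twist":0},{"gripper":1,"linear":[0,-0.186,-0.143],"twist":0},{"gripper":1,"linear":[0,-0.186,-0.143],"twist":0},{"gripper":1,"linear":[0,-0.186,-0.143],"twist":0}]') >> log.txt; python3 an.py | sed -n '1p'; python3 an.py | tail -3
cp log.txt log_fit.txt
python3 -m inch '[{"gripper":1,"linear":[0,0,0],"twist":0},{"gripper":1,"linear":[0,0,0],"twist":0},{"gripper":1,"linear":[0,0,0],"twist":0}]' | tee -a log.txt; python3 an.py | tail -2
```

```text
centre [  1.16806252 125.64179955] res 0.46996162060531077 axial [-139.6 -139.7]
151.0 -5.7 -5.2
137.2 -8.1 -4.7
drag 7.519105997302208 amp 5.236734217838767 bottom at 138.27364570960327 rms 0.4002321221885376 const/asym
time_s: 26.7
eef_pos: [550.6, -73.5, 93.0]
tool_rot: [179.8, 0.0, -160.6]
contact_force: [3.3, 10.1, -1.1]
grip_width: 17.2
gripper_force: 40.0
136.5 -6.9 -5.0
drag 7.497195667533201 amp 5.2234067825978645 bottom at 137.87447392934257 rms 0.41693633642807476 const/asym
```

```bash
cat > an2.py <<'E'
exec(open("an.py").read().replace("log.txt","log_fit.txt").replace("print(","(lambda *a:0)("))
d=np.r_[np.ones(26),-np.ones(len(th)-26)]; print(len(th),np.degrees(th[25]))
for n,m in [("fwd",d>0),("rev",d<0),("all",d!=0)]:
    for ex_ in (0,1):
        A=np.c_[d,np.cos(th),np.sin(th)]; 
        if ex_: A=np.c_[A,d*np.abs(fr)]
        q,r,_,_=np.linalg.lstsq(A[m],ft[m],rcond=None); print(n,q.round(2),"bottom",np.degrees(np.arctan2(-q[1],q[2])).round(1),"rms",np.std(A[m]@q-ft[m]).round(2))
E
python3 an2.py
```

```text
42 376.04102223642695
fwd [ 7.45 -3.54 -3.97] bottom 138.3 rms 0.35
fwd [ 7.54 -3.58 -3.94 -0.02] bottom 137.8 rms 0.34
rev [ 7.56 -3.39 -3.72] bottom 137.7 rms 0.46
rev [ 7.91 -3.43 -3.61 -0.09] bottom 136.5 rms 0.41
all [ 7.52 -3.49 -3.88] bottom 138.1 rms 0.4
all [ 7.7  -3.54 -3.82 -0.04] bottom 137.2 rms 0.39
```

```bash
python3 -m inch '[{"gripper":1,"linear":[0,0,0],"twist":0},{"gripper":1,"linear":[0,0,0],"twist":0},{"gripper":1,"linear":[0,0,0],"twist":0}]'; python3 - <<'E'
from h import *
s=robot.sense(); print(s["eef_pos"],abs(s["joint_vel"]).max(),s["gripper_force"])
b,_=robot.grab_frame("side"); cv2.imwrite("pics/v3.png",cv2.resize(b[100:300,220:460],(720,600)))
E
```

```text
time_s: 27.0
eef_pos: [550.6, -73.4, 92.9]
tool_rot: [179.8, 0.0, -160.6]
contact_force: [3.0, 9.0, -0.4]
grip_width: 16.9
gripper_force: 40.0
[550.56824387 -73.42825072  92.93849917] 0.031092920438332075 39.99871574342251
```

View pics/v3.png

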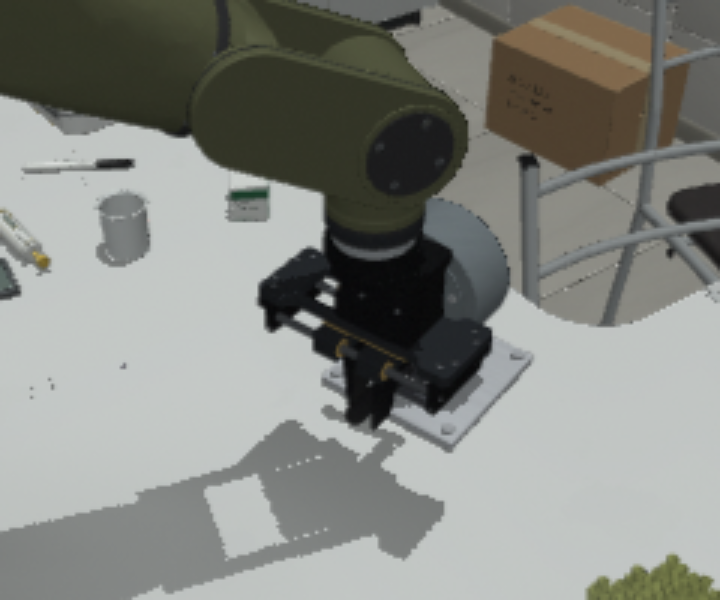

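The gripper at about (370, 400) holds the grip low on the −y side. The beaker at (125, 230) and carton at (248, 200) look undisturbed, and the arm is at rest.

```bash
python3 -c "
from bench import robot; print(robot.sign_off())"
```

```text
the job is handed in; nothing more can be done
None
```

I wound the drum just over one full turn and handed the job in at about 27 s, with the drum still, the grip held, and the crank at about 136.5° against an estimated heavy-side-down angle of 137–138°; the beaker and carton stand undisturbed in the last picture, and the bottle was out of that view but nowhere near the arm's path.

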